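Drive the spring pin flush and hold the magnifier over it

ROBOT

A 7-joint arm with a two-finger parallel gripper is mounted at the origin on the work surface. World frame = base frame: x ahead of the robot, y to its left, z up, the work surface at z = 0. Lengths are in m, angles in rad, forces in N, time in s.
With the tool pointing down it reaches from about 0.425 to 0.925 m from the base axis. Payload 6.8 kg.
Tool frame: the origin (TCP) lies on the front face of the gripper's body, between the roots of the fingers; the fingertips stand 73 mm ahead of it and the grasp point (between the pads) lies 54 mm ahead of it (bot.finger_overhang is the z of the fingertips in the tool frame, in m); z points along the fingers, y is the line along which they close (so a half turn about z gives the same grasp; the last joint's range is limited). The gripper opens to 85 mm and grips with 20 to 120 N. Pads are 22 mm wide; open, the fingers measure 114 mm over their backs; the gripper's body (76 mm by 85 mm) begins 54 mm behind the grasp point. The pads swing forward as they close: fully open they stand 13 mm farther back than shut.
Start: joints at [1.149, 0.477, 0.022, 1.555, -0.011, 1.109, -0.083], TCP at [0.208, -0.642, 0.304] pointing down, gripper open.
Joint ranges: [-2.96, 2.96], [-0.34, 2.1], [-1.41, 1.46], [0.24, 2.44], [-1.37, 4.51], [0.17, 1.92], [-2.96, 2.96]. Speed limits (rad/s): [2.39, 2.39, 3.14, 3.14, 3.14, 3.14, 3.14].

INTERFACE

Orientations are given as a unit quaternion [w, x, y, z].
In Python, from station import bot gives the robot as it stands.
- The arm moves only by the tool servo_tool, never from a script. Its argument "motion" is one flat list of numbers, 7 for each row, row after row: the shift along the tool's x, y, z as a fraction of full scale, then the turn, a rotation vector about the tool's x, y, z as a fraction of full scale, then the closure, from 0 (fully open) to 1 (shut). In form: [tx, ty, tz, ax, ay, az, gripper, tx, ty, tz, ax, ay, az, gripper, ...]. A call has 1 to 5 rows; each row shifts and turns the commanded pose from where the row before left it, along the tool's axes as they then stand; what a row does not reach is not made up. Full scale, the value 1, is 0.02 m for a shift and 0.15 rad for a turn. A row lasts 1/8 s, in which the tool goes at most 62.5 mm and 10.7 degrees, less where a joint would pass 70% of its speed; a pose out of reach is approached as far as the arm can. A call with a number of a shift or a turn outside -1 to 1 is refused whole. A call with a gripper value outside its range is refused whole. The fingers move at their own pace and stop on an object; "grip_force" is the grip in N (left out, the last holds). Time passes only in rows, so rows that do not move let the fingers close. It gives the time, the measured TCP pose, the force, the opening and the grip force at its end, in the units of the state.
- bot.get_obs(): the state, without advancing time (a new reading comes with each control period).
- bot.read_camera(name): name is "scene" or "top" or "wrist"; returns the picture (400x640x3 uint8, red, green, blue); there is no depth.
- bot.get_calibration(name): a dict with "mtx" (3x3 intrinsics, pixels), "rvec" (rotation vector, rad) and "tvec" (3), from world to camera coordinates, as OpenCV has them. Camera axes: x right, y down, z forward; pixel columns grow to the right and rows downward; lengths in m; the calibration is good to about 2 mm. A picture is of the moment at which its call begins: read the wrist's pose just before it. get_calibration takes no time and is no camera call; for the wrist camera it gives the pose at the moment of the call.
- bot.hand_in(): hands the job in; it is judged then, once.
Trained networks look in the newest picture that a camera, given by its name, has taken for a name from the list of things; names that differ only in an ending like _2 or _b are one class to them, and where a whole thing is asked for, a point or a joint stands for the part that bears it (a point fixed in the world has none). Each returns a list of dicts, best first, with "p" (0 to 1); they miss things now and then, are a little off and sometimes report something else, mostly with a low value. They report only what shows in the picture. A call takes as long as a camera call.
- bot.boxes_of(camera, name): "uv" ([column, row] in pixels, amid what is visible of it).
The state is a dict: "t": time; "q": joint angles; "joint_vel": joint speeds; "joint_torque": joint torques, N m; "eef_pos": TCP position; "tool_rot": TCP orientation; "contact_force": force on the tool from outside, world axes, zero at the start; "torque": the same for the moment, N m; "gripper_width": opening from 0.0 (shut) to 1.0 (fully open); "grasp_force": force on a finger pad.
Only numpy, scipy, OpenCV 4.12 (cv2) and the standard library are available. Lean on these libraries where they do the work, as an engineer would, in place of code of your own. Each camera call takes 0.05 s, during which the arm holds its last target. There are 200 camera calls.

TASK

Drive the spring pin that stands proud of the clevis in the bench vise down flush with the mallet, and set the mallet back down on the bench. Then bring the magnifier across without knocking it against the vise and finish while still holding it in the air above that pin for inspection: lens level, centred on the pin, about 25 mm above it and touching nothing. Leave everything else on the bench where it is.

Things in the scene. Friction and masses are not known exactly. Their poses are not given: they have to be found in the camera images.
- mallet_grip (a point): Mallet: round nylon head (white faces, dark band), pale wooden handle, 0.42 kg, standing on a face of its head, handle level. Point on the handle's centre line, 42 mm above the bench, 60 mm from the head's axis; x along the handle to the head, z up. Handle 22 mm wide (y), 26 mm high, from 39 mm ahead of to 107 mm behind this point; grip it here, firmly, from above.
- mallet_face (a point): Centre of the mallet's lower striking face: 60 mm ahead of (+x) and 42 mm below mallet_grip, same axes. The head is 42 mm in diameter, its axis along z, 84 mm from face to face.
- mallet: The same mallet; its origin is on the bench directly below mallet_grip (42 mm lower). Same axes.
- pin (a joint): How far the spring pin has been driven, in m: 0 = stands 12 mm proud of the clevis, 0.012 = flush (its stop). It starts between 0 and 0.004, moves straight down, is held by friction (about 9 N to move it, rather more when struck fast) and stays where it is left.
- pin_top (a point): Centre of the top end of the steel spring pin, 8 mm diameter, upright, standing 8 to 12 mm out of the clevis at the start. z up.
- ear_top (a point): Centre of the pin's hole in the clevis's flat top, 200 mm above the bench; pin_top meets it when flush. Axes as the vise's. The clevis is an aluminium fork 30 mm wide (x), its top reaching 45 mm to -y and 15 mm (rounded) to +y of this point; a dark link bar in its slot, 12 mm lower, sticks out 105 mm to +y.
- vise: Blue bench vise fixed to the bench, holding the clevis. Origin on the bench under the pin. Spindle along x, its bar at -x, 160 mm out, up to 165 mm high; jaws 100 mm wide (y), 164 mm high, 60 mm either way (x) of the pin; anvil 70 to 160 mm to +x, 141 mm high, a parts dish on it. Nothing on it is higher than the clevis top, 200 mm, but the pin.
- magnifier_grip (a point): Hand magnifier lying flat: round lens in a dark rim, straight black handle, 0.09 kg. Point in the middle of the handle, half-way up (9 mm above the bench); x along the handle to the lens, z up. Handle 18 mm wide, 18 mm high, from 36 mm ahead of to 60 mm behind this point; grip it here from above with the fingertips.
- lens (a point): Centre of the magnifier's lens (mid-thickness), 75 mm ahead of (+x) and 3 mm below magnifier_grip; the rim is 67 mm across and 12 mm thick (6 mm above and below this point). z is the lens axis, up as it lies.
- magnifier: The same magnifier; its origin is on the bench directly below magnifier_grip (9 mm lower). Same axes.
- dish_vise: Round steel parts dish, 106 mm across, 30 mm high, with small pins in it, standing on the vise's anvil about 120 mm behind the pin. Leave alone. Origin under its centre.
- dish_bench: A second such dish on the bench. Leave alone. Origin under its centre.
- punch_stand: Wooden block 130 (x) x 44 (y) x 50 mm with five upright steel punches, 145 mm high in all, standing between the vise and the mallet and magnifier. Leave alone. Origin under its centre.
- oil_can: Grey can, 52 mm diameter, 150 mm high. Leave alone. Origin under its centre.
- bench_block: Round black block with holes, 76 mm diameter, 30 mm high. Leave alone. Origin under its centre.
- ball_hammer: Steel ball-peen hammer lying on its side, about 240 mm long, right of the vise: not the mallet. Leave alone. Origin near the middle of its handle; x along the handle to the head.
- screwdriver: Screwdriver with black handle, 200 mm long, right of the vise. Leave alone. x along its blade.

How it is judged:
By the outcome, as a careful person would: the job done as asked, in the order asked, and still so for the second after the job is handed in, while the arm keeps its last pose, push and grip.
It also fails if it takes over 64 s, if anything falls off the work surface, if the arm or the gripper's body presses on something with over 40 N, if the wrist force passes 120 N, or if a joint passes its speed limit or range.

## Working session

There is one attempt and no reset: what is moved stays moved. The work goes in short steps, Python scripts to look and compute and a tool call to move; the robot and the scene stay as the last step left them, time stands still between calls to the robot, and variables do not carry over. Pictures are saved under pics/ and viewed, at most 10 in all, crops included, and the job is handed in when it is done.

Besides the shell and the picture viewer there is one more tool, called after ">>>" by a JSON object that holds its "fn" and its "kwargs". servo_tool: Moves the arm, as the interface text tells. Shift numbers are shares of 0.02 m and turn numbers shares of 0.15 rad, none past 1 either way. Its arguments: {"type":"object","properties":{"motion":{"type":"array","items":{"type":"number","minimum":-1,"maximum":1}},"grip_force":{"type":"number"}},"required":["motion"]}

```bash
mkdir -p pics; ls; cat > h.py <<'E'
import numpy as np, cv2
from scipy.spatial.transform import Rotation as R
from station import bot
def cal(n):
    c=bot.get_calibration(n); return np.array(c["mtx"],float),R.from_rotvec(np.ravel(c["rvec"])),np.ravel(c["tvec"])
def ray(n,uv,z):
    K,r,t=cal(n); d=r.inv().apply(np.linalg.inv(K)@[uv[0],uv[1],1]); o=-r.inv().apply(t)
    return o+d*(z-o[2])/d[2]
def proj(n,p):
    K,r,t=cal(n); q=K@(r.apply(p)+t); return q[:2]/q[2]
def snap(n,f=None):
    im=bot.read_camera(n)
    if f: cv2.imwrite("pics/"+f,im[...,::-1])
    return im
E
python3 - <<'E'
from h import *
np.set_printoptions(precision=3,suppress=True)
a=snap("scene","s1.png");b=snap("top","t1.png")
cv2.imwrite("pics/b1.png",np.vstack([a,b])[...,::-1][:, :])
for n in("mallet","mallet_grip","mallet_face","pin_top","ear_top","magnifier_grip","lens","punch_stand","vise","oil_can","dish_bench"):
  for c in("top","scene"):
    print(n,c,[(np.round(d["uv"],1),round(d["p"],2)) for d in bot.boxes_of(c,n)[:2]])
for c in("top","scene"):
  K,r,t=cal(c);print(K.ravel(),-r.inv().apply(t),r.as_matrix())
o=bot.get_obs();print(o["t"],o["eef_pos"],o["tool_rot"])
E
```

```text
pics
mallet top [(array([263.4, 221.5]), 0.7)]
mallet scene [(array([379. , 177.2]), 0.65)]
mallet_grip top [(array([263.1, 218.6]), 0.82), (array([368.6, 217.7]), 0.26)]
mallet_grip scene [(array([379.8, 178.8]), 0.84)]
mallet_face top []
mallet_face scene [(array([380.4, 174.7]), 0.81)]
pin_top top [(array([308.2, 201.7]), 0.35)]
pin_top scene []
ear_top top [(array([369. , 219.7]), 0.73)]
ear_top scene [(array([266.8, 203.3]), 0.87)]
magnifier_grip top [(array([209. , 216.5]), 0.59)]
magnifier_grip scene [(array([420.1, 160.3]), 0.81), (array([459.3, 180.8]), 0.25)]
lens top [(array([210.8, 219.4]), 0.79)]
lens scene [(array([418.9, 162.1]), 0.91)]
punch_stand top [(array([310.7, 202.6]), 0.7)]
punch_stand scene [(array([346. , 216.5]), 0.67)]
vise top [(array([372.7, 217.1]), 0.76)]
vise scene [(array([273.4, 233.3]), 0.76), (array([203.4, 329. ]), 0.61)]
oil_can top [(array([292.6, 157.5]), 0.7)]
oil_can scene [(array([389.3, 233.2]), 0.65)]
dish_bench top [(array([257.4, 156.9]), 0.81)]
dish_bench scene [(array([423.8, 220.7]), 0.97)]
[379.389   0.    322.375   0.    379.389 202.099   0.      0.      1.   ] [ 0.515 -0.024  1.345] [[ 0.017 -1.    -0.001]
 [-0.998 -0.017 -0.061]
 [ 0.061  0.002 -0.998]]
[395.62    0.    328.046   0.    395.62  197.371   0.      0.      1.   ] [ 1.144 -0.354  1.007] [[ 0.528  0.849 -0.017]
 [ 0.675 -0.431 -0.599]
 [-0.516  0.305 -0.8  ]]
1.2 [ 0.208 -0.642  0.304] [ 0.     0.988  0.156 -0.   ]
```

View pics/t1.png

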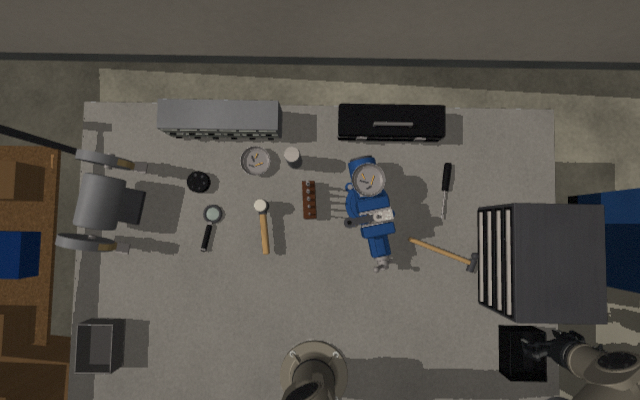

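View pics/s1.png

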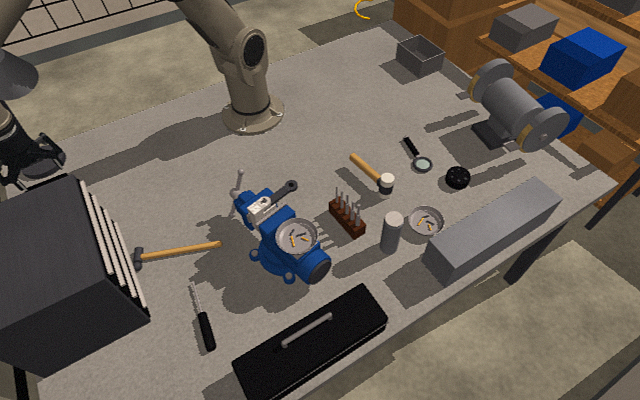

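```bash
python3 - <<'E'
from h import *
np.set_printoptions(precision=3,suppress=True)
t=cv2.imread("pics/t1.png");s=cv2.imread("pics/s1.png")
A=cv2.resize(t[140:290,190:410],None,fx=3.6,fy=3.6,interpolation=3)[:, :792]
cv2.imwrite("pics/c1.png",A)
B=cv2.resize(s[160:260,220:320],None,fx=4,fy=4,interpolation=3)
C=cv2.resize(s[130:230,340:440],None,fx=4,fy=4,interpolation=3)
cv2.imwrite("pics/c2.png",np.hstack([B,C]))
for n,uv,z in(("malhead",(260,205),.084),("malend",(266,253),.055),("lens",(212.5,213.5),.006),("maghandle end",(205,250),.018),("pin",(383,215),.2),("stand",(310,200),.1),("vbar",(380,265),.1)): print(n,ray("top",uv,z))
w=cal("wrist");o=bot.get_obs();Rt=R.from_quat(np.roll(o["tool_rot"],-1));print(Rt.as_matrix());print("wrist cam in tool",Rt.inv().apply(-w[1].inv().apply(w[2])-o["eef_pos"]),(w[1]*Rt).as_matrix(),w[0])
E
```

```text
malhead [0.579 0.186 0.084]
malend [0.418 0.166 0.055]
lens [0.55  0.366 0.006]
maghandle end [0.422 0.384 0.018]
pin [ 0.549 -0.205  0.2  ]
stand [0.597 0.019 0.1  ]
vbar [ 0.389 -0.212  0.1  ]
[[ 0.951  0.309 -0.   ]
 [ 0.309 -0.951 -0.   ]
 [-0.     0.    -1.   ]]
wrist cam in tool [ 0.074  0.    -0.07 ] [[ 0.     1.    -0.   ]
 [-0.955 -0.    -0.298]
 [-0.298  0.     0.955]] [[323.313   0.    318.969]
 [  0.    323.313 205.124]
 [  0.      0.      1.   ]]
```

View pics/c1.png

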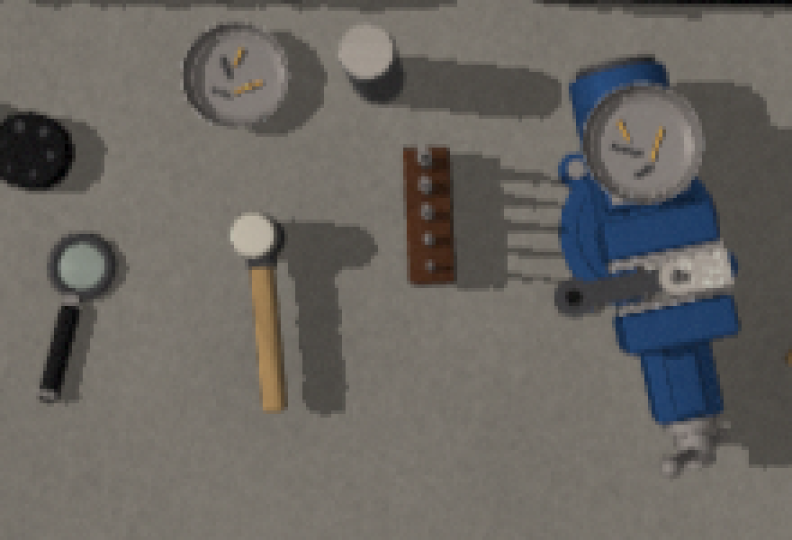

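View pics/c2.png

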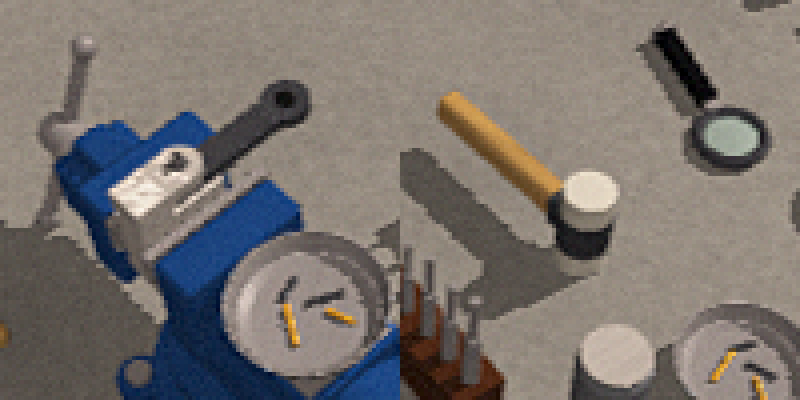

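>>> {"fn": "servo_tool", "kwargs": {"motion": [0,0,-1,0,0,0,0,0,0,-1,0,0,0,0,0,0,-1,0,0,0,0,0,0,-1,0,0,0,0,0,0,-1,0,0,0,0]}}

```text
t: 1.82
eef_pos: [0.2083, -0.642, 0.4046]
tool_rot: [0.0, 0.988, 0.156, 0.0]
contact_force: [0.5, 0.7, 0.0]
gripper_width: 0.997
grasp_force: 0.0
```

>>> {"fn": "servo_tool", "kwargs": {"motion": [0,0,-1,0,0,0,0,0,0,-0.5,0,0,0,0,0.9,-0.85,0,0,0,0,0,0.95,-0.85,0,0,0,0,0,0.95,-0.85,0,0,0,0,0]}}

```text
t: 2.45
eef_pos: [0.2462, -0.5754, 0.4334]
tool_rot: [-0.0, 0.988, 0.156, -0.0]
contact_force: [0.1, 0.4, 0.2]
gripper_width: 1.005
grasp_force: 0.0
```

>>> {"fn": "servo_tool", "kwargs": {"motion": [0.95,-0.85,0,0,0,0,0,0.95,-0.85,0,0,0,0,0,0.95,-0.85,0,0,0,0,0,0.95,-0.85,0,0,0,0,0,0.95,-0.85,0,0,0,0,0]}}

```text
t: 3.08
eef_pos: [0.3103, -0.4652, 0.4335]
tool_rot: [-0.0, 0.988, 0.156, -0.0]
contact_force: [0.6, 0.5, -0.1]
gripper_width: 1.004
grasp_force: 0.0
```

>>> {"fn": "servo_tool", "kwargs": {"motion": [0.95,-0.85,0,0,0,0,0,0.95,-0.85,0,0,0,0,0,0.95,-0.85,0,0,0,0,0,0.95,-0.85,0,0,0,0,0,0.95,-0.85,0,0,0,0,0]}}

```text
t: 3.7
eef_pos: [0.3743, -0.3551, 0.4336]
tool_rot: [-0.0, 0.988, 0.156, -0.0]
contact_force: [-0.5, 0.2, 0.3]
gripper_width: 1.003
grasp_force: 0.0
```

>>> {"fn": "servo_tool", "kwargs": {"motion": [0.95,-0.85,0.3,0,0,0.3,0,0.95,-0.85,0.3,0,0,0.3,0,0.95,-0.85,0.3,0,0,0.3,0,0.95,-0.85,0.3,0,0,0.3,0,0.95,-0.85,0.3,0,0,0,0]}}

```text
t: 4.32
eef_pos: [0.448, -0.2514, 0.4034]
tool_rot: [-0.0, 0.998, 0.067, -0.0]
contact_force: [0.2, 0.1, 0.2]
gripper_width: 1.005
grasp_force: 0.0
```

```bash
python3 - <<'E'
from h import *
np.set_printoptions(precision=3,suppress=True)
snap("wrist","w1.png")
for n in("pin_top","ear_top","dish_vise"): print(n,[(np.round(d["uv"],1),round(d["p"],2)) for d in bot.boxes_of("wrist",n)[:3]])
for n in("pin_top","ear_top"):
  for d in bot.boxes_of("wrist",n)[:1]: print(n,ray("wrist",d["uv"],.2))
o=bot.get_obs();print(o["t"],o["eef_pos"],o["tool_rot"])
E
```

```text
pin_top []
ear_top [(array([238.9,  73.2]), 0.94)]
dish_vise []
ear_top [ 0.535 -0.178  0.2  ]
4.625 [ 0.447 -0.253  0.404] [ 0.     0.998  0.066 -0.   ]
```

View pics/w1.png

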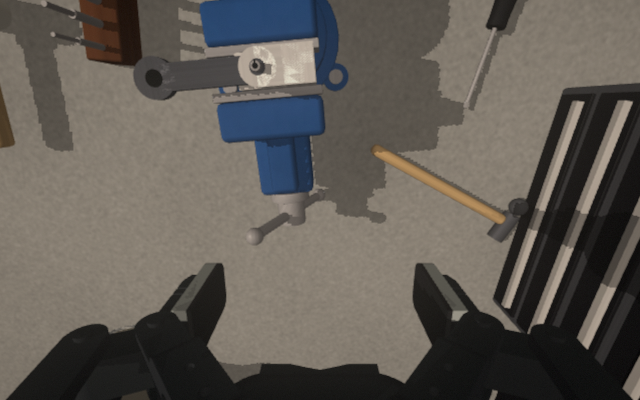

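```bash
python3 - <<'E'
from h import *
np.set_printoptions(precision=3,suppress=True)
s=cv2.imread("pics/w1.png")
cv2.imwrite("pics/c3.png",cv2.resize(s[30:110,200:340],None,fx=5,fy=5,interpolation=2))
for uv in((259,66),(256,69)):
  print(ray("wrist",uv,.21),ray("wrist",uv,.2))
E
```

```text
[ 0.542 -0.196  0.21 ] [ 0.543 -0.194  0.2  ]
[ 0.54  -0.193  0.21 ] [ 0.54  -0.192  0.2  ]
```

View pics/c3.png

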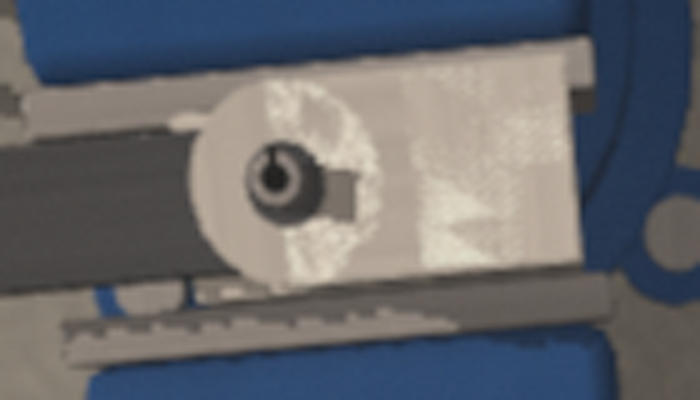

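>>> {"fn": "servo_tool", "kwargs": {"motion": [0.3,-1,0,0,0,0,0,0.3,-1,0,0,0,0,0,0.3,-1,0,0,0,0,0,0.3,-1,0,0,0,0,0,0.3,-1,0,0,0,0,0]}}

```text
t: 5.25
eef_pos: [0.4638, -0.1496, 0.4042]
tool_rot: [0.0, 0.998, 0.066, 0.0]
contact_force: [0.1, -0.9, -0.0]
gripper_width: 0.995
grasp_force: 0.0
```

>>> {"fn": "servo_tool", "kwargs": {"motion": [0.3,-1,0,0,0,0,0,0.3,-1,0,0,0,0,0,0.3,-1,0,0,0,0,0,0.3,-1,0,0,0,0,0,0.3,-1,0,0,0,0,0]}}

```text
t: 5.88
eef_pos: [0.4804, -0.0465, 0.4042]
tool_rot: [0.0, 0.998, 0.066, 0.0]
contact_force: [0.4, -0.2, -0.4]
gripper_width: 1.002
grasp_force: 0.0
```

>>> {"fn": "servo_tool", "kwargs": {"motion": [0.3,-1,0,0,0,0,0,0.3,-1,0,0,0,0,0,0.3,-1,0,0,0,0,0,0.3,-1,0,0,0,0,0,0.3,-1,0,0,0,0,0]}}

```text
t: 6.5
eef_pos: [0.4971, 0.0565, 0.4041]
tool_rot: [0.0, 0.998, 0.066, 0.0]
contact_force: [0.0, -0.8, 0.1]
gripper_width: 1.002
grasp_force: 0.0
```

>>> {"fn": "servo_tool", "kwargs": {"motion": [0.3,-1,1,0,0,0,0,0.3,-1,1,0,0,0,0,0.3,-1,1,0,0,0,0,0.3,-1,1,0,0,0,0,0.3,-1,1,0,0,0,0]}}

```text
t: 7.12
eef_pos: [0.5139, 0.1595, 0.3035]
tool_rot: [0.0, 0.998, 0.066, 0.0]
contact_force: [-0.6, -0.5, -0.1]
gripper_width: 1.003
grasp_force: 0.0
```

```bash
python3 - <<'E'
from h import *
np.set_printoptions(precision=3,suppress=True)
snap("wrist","w2.png")
for n,z in(("mallet",.05),("mallet_grip",.055),("lens",.006),("magnifier_grip",.015)): print(n,[(np.round(d["uv"],1),round(d["p"],2),ray("wrist",d["uv"],z)) for d in bot.boxes_of("wrist",n)[:3]])
o=bot.get_obs();print(o["t"],o["eef_pos"],o["tool_rot"])
E
```

```text
mallet [(array([300.1, 155.9]), 0.68, array([0.534, 0.182, 0.05 ]))]
mallet_grip [(array([298.3, 154.4]), 0.72, array([0.537, 0.183, 0.055])), (array([129.7, 129.9]), 0.49, array([0.539, 0.346, 0.055]))]
lens [(array([123.8, 130.4]), 0.68, array([0.531, 0.38 , 0.006]))]
magnifier_grip [(array([127.7, 129.5]), 0.7, array([0.534, 0.37 , 0.015]))]
7.375 [0.514 0.159 0.304] [0.    0.998 0.066 0.   ]
```

View pics/w2.png

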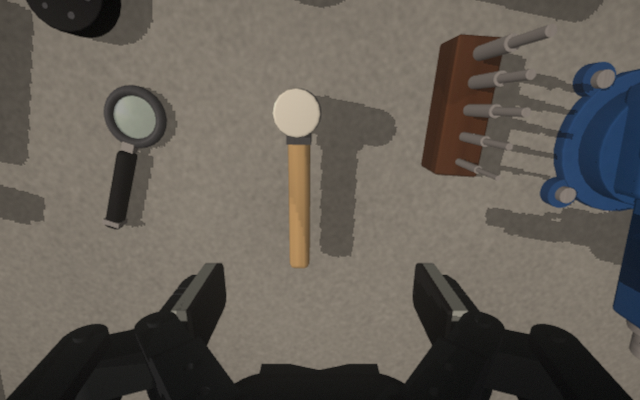

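```bash
cat >> h.py <<'E'
np.set_printoptions(precision=4,suppress=True)
def yaw():
    x=R.from_quat(np.roll(bot.get_obs()["tool_rot"],-1)).as_matrix()[:,0]; return np.arctan2(x[1],x[0])
def rel(p):  # world target TCP -> tool-axis shift units (scale 0.02)
    o=bot.get_obs();return R.from_quat(np.roll(o["tool_rot"],-1)).inv().apply(np.array(p)-o["eef_pos"])/.02
E
python3 - <<'E'
from h import *
def line(h,e,d,zo):
    v=(h-e)[:2];v/=np.hypot(*v);return h[:2]-d*v,np.arctan2(v[1],v[0])
h=ray("wrist",(297,112.5),.084);a=ray("wrist",(298,147),.055);e=ray("wrist",(300,266),.055)
print("mallet",h,a,e,line(h,e,.06,0),line(a,e,.036,0))
l=ray("wrist",(136,116),.012);e2=ray("wrist",(115,225),.015);a2=ray("wrist",(126.5,150),.018)
print("mag",l,a2,e2,line(l,e2,.075,0))
g=line(h,e,.06,0)[0];print(yaw(),rel([*g,.098]))
E
```

```text
mallet [0.5783 0.186  0.084 ] [0.5452 0.1832 0.055 ] [0.4164 0.1664 0.055 ] (array([0.5187, 0.1788]), np.float64(0.1207858999594165)) (array([0.5095, 0.1785]), np.float64(0.12980849062467298))
mag [0.5495 0.3626 0.012 ] [0.5123 0.371  0.018 ] [0.42   0.3901 0.015 ] (array([0.4761, 0.3782]), np.float64(-0.20913859822473102))
0.1321309274190236 [ 0.3644 -0.9577 10.3241]
```

>>> {"fn": "servo_tool", "kwargs": {"motion": [0.2,-0.5,1,0,0,0,0,0.2,-0.45,1,0,0,0,0,0,0,1,0,0,0,0,0,0,1,0,0,0,0,0,0,1,0,0,0,0]}}

```text
t: 8.0
eef_pos: [0.5183, 0.1805, 0.2019]
tool_rot: [0.0, 0.998, 0.067, -0.001]
contact_force: [-0.4, -0.3, 0.5]
gripper_width: 1.001
grasp_force: 0.0
```

>>> {"fn": "servo_tool", "kwargs": {"motion": [0,0,1,0,0,0,0,0,0,1,0,0,0,0,0,0,1,0,0,0,0,0,0,1,0,0,0,0,0,0,1,0,0,0,0]}}

```text
t: 8.62
eef_pos: [0.5187, 0.1803, 0.1024]
tool_rot: [-0.0, 0.998, 0.067, -0.0]
contact_force: [0.2, -0.3, -0.4]
gripper_width: 1.002
grasp_force: 0.0
```

>>> {"fn": "servo_tool", "kwargs": {"motion": [0,0,0.4,0,0,0,0,0,0,0,0,0,0,1,0,0,0,0,0,0,1,0,0,0,0,0,0,1,0,0,0,0,0,0,1], "grip_force": 120}}

```text
t: 9.25
eef_pos: [0.5191, 0.1802, 0.0967]
tool_rot: [0.0, 0.998, 0.067, 0.001]
contact_force: [-2.8, -1.6, 6.4]
gripper_width: 0.242
grasp_force: 117.0
```

>>> {"fn": "servo_tool", "kwargs": {"motion": [0,0,0,0,0,0,1,0,0,0,0,0,0,1,0,0,0,0,0,0,1]}}

```text
t: 9.62
eef_pos: [0.5191, 0.1803, 0.0967]
tool_rot: [-0.0, 0.998, 0.067, 0.001]
contact_force: [-1.3, -0.4, 5.8]
gripper_width: 0.237
grasp_force: 117.1
```

>>> {"fn": "servo_tool", "kwargs": {"motion": [0,0,-0.3,0,0,0,1,0,0,-0.6,0,0,0,1,0,0,-0.8,0,0,0,1,0,0,-0.8,0,0,0,1,0,0,-0.8,0,0,0,1]}}

```text
t: 10.25
eef_pos: [0.5188, 0.1802, 0.1633]
tool_rot: [-0.0, 0.998, 0.067, 0.0]
contact_force: [0.4, 0.6, -4.2]
gripper_width: 0.237
grasp_force: 117.4
```

>>> {"fn": "servo_tool", "kwargs": {"motion": [0,0,-1,0,0,0,1,0,0,-1,0,0,0,1,0,0,-1,0,0,0,1,0,0,-1,0,0,0,1,0,0,-1,0,0,0,1]}}

```text
t: 10.88
eef_pos: [0.5184, 0.1802, 0.2633]
tool_rot: [0.0, 0.998, 0.067, 0.0]
contact_force: [-0.4, 0.3, -4.5]
gripper_width: 0.236
grasp_force: 117.4
```

>>> {"fn": "servo_tool", "kwargs": {"motion": [0,0,-1,0,0,0,1,0,0,-1,0,0,0,1,0,0,-1,0,0,0,1,0,0,-1,0,0,0,1,0,0,-0.5,0,0,0,1]}}

```text
t: 11.5
eef_pos: [0.5186, 0.1804, 0.3536]
tool_rot: [-0.0, 0.998, 0.067, 0.001]
contact_force: [-0.3, 0.1, -5.3]
gripper_width: 0.236
grasp_force: 117.4
```

>>> {"fn": "servo_tool", "kwargs": {"motion": [-0.1,0.5,0,0,0,0,1,-0.2,0.9,0,0,0,0,1,-0.23,1,0,0,0,0,1,-0.23,1,0,0,0,0,1,-0.23,1,0,0,0,0,1]}}

```text
t: 12.12
eef_pos: [0.5101, 0.0877, 0.3508]
tool_rot: [0.0, 0.998, 0.066, -0.001]
contact_force: [0.1, -0.6, -4.6]
gripper_width: 0.235
grasp_force: 117.5
```

>>> {"fn": "servo_tool", "kwargs": {"motion": [-0.23,1,0,0,0,0,1,-0.23,1,0,0,0,0,1,-0.23,1,0,0,0,0,1,-0.23,1,0,0,0,0,1,-0.23,1,0,0,0,0,1]}}

```text
t: 12.75
eef_pos: [0.5003, -0.0142, 0.3509]
tool_rot: [0.0, 0.998, 0.066, -0.001]
contact_force: [-0.1, 0.2, -3.8]
gripper_width: 0.242
grasp_force: 117.5
```

>>> {"fn": "servo_tool", "kwargs": {"motion": [-0.23,1,0,0,0,0,1,-0.23,1,0,0,0,0,1,-0.23,1,0,0,0,0,1,-0.23,1,0,0,0,0,1,-0.23,1,0,0,0,0,1]}}

```text
t: 13.38
eef_pos: [0.4905, -0.1162, 0.3509]
tool_rot: [0.0, 0.998, 0.066, -0.001]
contact_force: [0.3, 0.2, -4.1]
gripper_width: 0.239
grasp_force: 117.5
```

>>> {"fn": "servo_tool", "kwargs": {"motion": [-0.23,1,0,0,0,0,1,-0.23,0.9,0,0,0,0,1,-0.2,0.8,0,0,0,0,1,-0.1,0.5,0,0,0,0,1,0,0,0,0,0,0,1]}}

```text
t: 14.0
eef_pos: [0.4853, -0.1802, 0.3518]
tool_rot: [-0.0, 0.998, 0.066, -0.0]
contact_force: [1.1, 0.7, -4.9]
gripper_width: 0.234
grasp_force: 117.5
```

```bash
python3 - <<'E'
from h import *
w=snap("wrist");s=snap("scene")
for d in bot.boxes_of("scene","mallet")[:1]+bot.boxes_of("scene","ear_top")[:1]: print(d)
B=cv2.resize(s[110:260,200:350],(480,480),interpolation=2)
cv2.imwrite("pics/c4.png",np.hstack([cv2.resize(w[:,160:480],(384,480)),B])[:, :800,::-1])
o=bot.get_obs();print(o["t"],o["eef_pos"],o["tool_rot"],rel([.4835,-.1995,.30]),o["torque"])
E
```

```text
{'uv': [263.4, 169.3], 'p': 0.95}
{'uv': [265.6, 205.9], 'p': 0.76}
14.2 [ 0.4856 -0.1786  0.3519] [-0.0002  0.9977  0.0676  0.0001] [-0.2453  1.0241  2.597 ] [-0.0224  0.1593  0.0266]
```

View pics/c4.png

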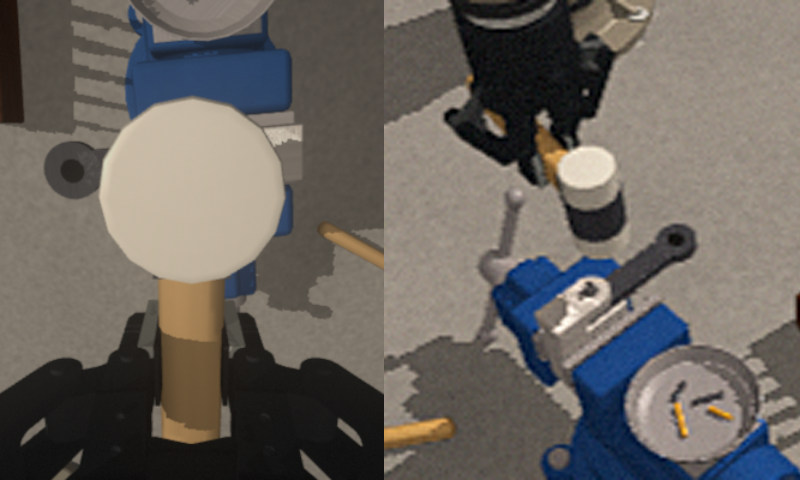

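>>> {"fn": "servo_tool", "kwargs": {"motion": [-0.1,0.5,0,0,0,0,1,-0.15,0.5,0,0,0,0,1,0,0,0.8,0,0,0,1,0,0,0.6,0,0,0,1,0,0,0.3,0,0,0,1]}}

```text
t: 14.82
eef_pos: [0.4826, -0.1994, 0.3163]
tool_rot: [-0.001, 0.998, 0.067, -0.001]
contact_force: [-0.9, 0.7, -4.5]
gripper_width: 0.235
grasp_force: 117.7
```

>>> {"fn": "servo_tool", "kwargs": {"motion": [0,0,0.1,0,0,0,1,0,0,0.1,0,0,0,1,0,0,0.1,0,0,0,1,0,0,0.1,0,0,0,1]}}

```text
t: 15.32
eef_pos: [0.4832, -0.2, 0.31]
tool_rot: [0.0, 0.998, 0.067, 0.0]
contact_force: [-0.1, 0.2, -4.0]
gripper_width: 0.239
grasp_force: 117.7
```

>>> {"fn": "servo_tool", "kwargs": {"motion": [0,0,0.1,0,0,0,1,0,0,0.1,0,0,0,1,0,0,0,0,0,0,1]}}

```text
t: 15.7
eef_pos: [0.4832, -0.2, 0.306]
tool_rot: [0.0, 0.998, 0.067, 0.0]
contact_force: [-0.2, -0.5, -4.3]
gripper_width: 0.235
grasp_force: 117.8
```

>>> {"fn": "servo_tool", "kwargs": {"motion": [0,0,0.1,0,0,0,1,0,0,0.1,0,0,0,1,0,0,0,0,0,0,1]}}

```text
t: 16.08
eef_pos: [0.4832, -0.2, 0.3022]
tool_rot: [0.0, 0.998, 0.067, 0.0]
contact_force: [-4.0, 0.7, 3.9]
gripper_width: 0.236
grasp_force: 118.8
```

>>> {"fn": "servo_tool", "kwargs": {"motion": [0,0,0.1,0,0,0,1,0,0,0,0,0,0,1]}}

```text
t: 16.32
eef_pos: [0.4831, -0.2001, 0.3]
tool_rot: [0.0, 0.998, 0.067, 0.0]
contact_force: [-4.8, 1.2, 4.2]
gripper_width: 0.241
grasp_force: 118.8
```

>>> {"fn": "servo_tool", "kwargs": {"motion": [0,0,0.1,0,0,0,1,0,0,0,0,0,0,1]}}

```text
t: 16.58
eef_pos: [0.4831, -0.2, 0.2978]
tool_rot: [0.0, 0.998, 0.067, 0.0]
contact_force: [-2.9, -0.1, 3.6]
gripper_width: 0.236
grasp_force: 118.8
```

>>> {"fn": "servo_tool", "kwargs": {"motion": [0,0,0.05,0,0,0,1,0,0,0.05,0,0,0,1,0,0,0,0,0,0,1]}}

```text
t: 16.95
eef_pos: [0.483, -0.2001, 0.2966]
tool_rot: [0.0, 0.998, 0.067, 0.0]
contact_force: [-7.3, 1.5, 10.7]
gripper_width: 0.236
grasp_force: 119.8
```

>>> {"fn": "servo_tool", "kwargs": {"motion": [0,0,0.05,0,0,0,1,0,0,0.05,0,0,0,1,0,0,0,0,0,0,1]}}

```text
t: 17.32
eef_pos: [0.4828, -0.2001, 0.2963]
tool_rot: [0.001, 0.998, 0.067, 0.0]
contact_force: [-13.9, 2.5, 24.0]
gripper_width: 0.237
grasp_force: 121.8
```

```bash
python3 - <<'E'
from h import *
w=snap("wrist");s=snap("scene");cv2.imwrite("pics/w5.png",w[...,::-1])
B=cv2.resize(s[140:230,220:310],(540,540),interpolation=2)
cv2.imwrite("pics/c5.png",np.hstack([cv2.resize(w[80:260,260:380],(260,390)).copy() if 0 else cv2.resize(w[60:330,255:385],(260,540)),B])[:, :800,::-1])
o=bot.get_obs();print(o["t"],o["eef_pos"],o["contact_force"],o["torque"])
E
```

```text
17.425 [ 0.4828 -0.2001  0.2963] [-13.927    1.9498  25.0882] [0.7074 2.3183 0.1579]
```

View pics/c5.png

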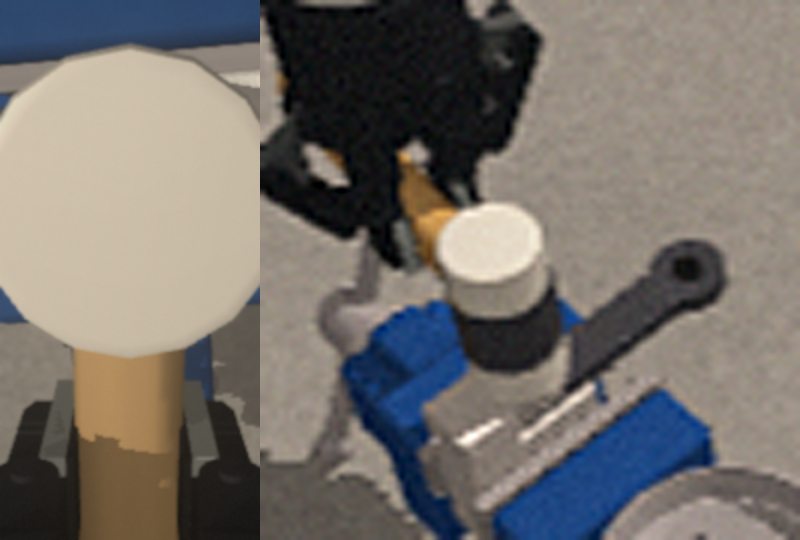

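>>> {"fn": "servo_tool", "kwargs": {"motion": [0,0,-0.03,0,-0.08,0,1,0,0,0,0,0,0,1]}}

```text
t: 17.68
eef_pos: [0.4838, -0.2, 0.2968]
tool_rot: [0.001, 0.998, 0.067, -0.005]
contact_force: [-11.0, 1.3, 20.3]
gripper_width: 0.237
grasp_force: 121.0
```

>>> {"fn": "servo_tool", "kwargs": {"motion": [0,0,-0.03,0,-0.08,0,1,0,0,0,0,0,0,1]}}

```text
t: 17.92
eef_pos: [0.4846, -0.1999, 0.2973]
tool_rot: [0.001, 0.998, 0.067, -0.01]
contact_force: [-8.2, 2.4, 16.9]
gripper_width: 0.235
grasp_force: 120.6
```

>>> {"fn": "servo_tool", "kwargs": {"motion": [0,0,0.05,0,-0.08,0,1,0,0,0,0,0,0,1]}}

```text
t: 18.18
eef_pos: [0.4853, -0.1998, 0.2976]
tool_rot: [0.002, 0.998, 0.067, -0.015]
contact_force: [-9.4, 2.7, 23.5]
gripper_width: 0.24
grasp_force: 121.8
```

>>> {"fn": "servo_tool", "kwargs": {"motion": [0,0,0,0,-0.08,0,1,0,0,0,0,0,0,1]}}

```text
t: 18.42
eef_pos: [0.4862, -0.1996, 0.2981]
tool_rot: [0.003, 0.998, 0.067, -0.02]
contact_force: [-7.2, 1.7, 24.2]
gripper_width: 0.238
grasp_force: 121.8
```

>>> {"fn": "servo_tool", "kwargs": {"motion": [0,0,-0.3,0,0,0,1,0,0,-0.7,0,0.16,0,1,0,0,-1,0,0.16,0,1,0,0,-1,0,0,0,1,0.1,-0.5,-0.3,0,0,0,1]}}

```text
t: 19.05
eef_pos: [0.4854, -0.1903, 0.3618]
tool_rot: [0.001, 0.998, 0.066, 0.001]
contact_force: [-0.3, 0.1, -4.4]
gripper_width: 0.239
grasp_force: 117.7
```

>>> {"fn": "servo_tool", "kwargs": {"motion": [0.2,-0.9,0,0,0,0,1,0.23,-1,0,0,0,0,1,0.23,-1,0,0,0,0,1,0.23,-1,0,0,0,0,1,0.23,-1,0,0,0,0,1]}}

```text
t: 19.68
eef_pos: [0.4937, -0.0871, 0.3591]
tool_rot: [-0.0, 0.998, 0.068, -0.001]
contact_force: [0.5, 0.0, -3.4]
gripper_width: 0.237
grasp_force: 117.7
```

```bash
python3 - <<'E'
from h import *
w=snap("wrist");s=snap("scene")
print(proj("wrist",[.543,-.192,.2]),proj("scene",[.543,-.192,.2]))
B=cv2.resize(s[110:230,230:350],(480,480),interpolation=2)
cv2.imwrite("pics/c6.png",np.hstack([cv2.resize(w[:,:],(320,200))[:,:320],np.zeros((200,0,3),np.uint8)])[...,::-1])
u,v=proj("wrist",[.543,-.192,.2]).astype(int); v=max(v,30);u=min(max(u,30),610)
C=cv2.resize(w[v-30:v+30,u-30:u+30],(280,280),interpolation=2)
L=np.vstack([cv2.resize(w,(320,200)),np.pad(C,((0,0),(20,20),(0,0)))])
cv2.imwrite("pics/c6.png",np.hstack([L,B])[...,::-1])
o=bot.get_obs();print(o["t"],o["eef_pos"],o["tool_rot"],rel([.519,.1803,.352]))
E
```

```text
[476.529  163.4917] [262.9744 200.5795]
19.775 [ 0.494  -0.0852  0.3593] [-0.001   0.9976  0.0698 -0.0005] [  3.0857 -12.9684   0.3893]
```

View pics/c6.png

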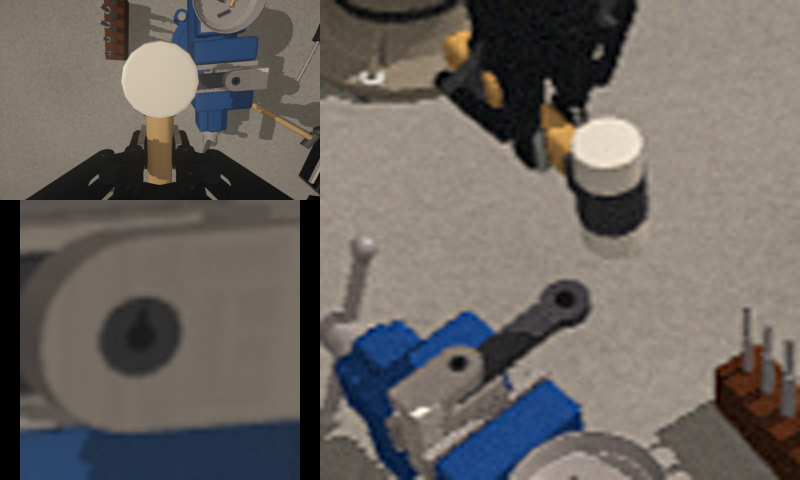

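```bash
python3 - <<'E'
from h import *
print(ray("wrist",(472,162.5),.2),ray("scene",(230+(457-320)/4,110+363/4),.2),ray("top",(379.2,216.7),.21),yaw())
E
```

```text
[ 0.5432 -0.1886  0.2   ] [ 0.5452 -0.1895  0.2   ] [ 0.5435 -0.1922  0.21  ] 0.13972946254084487
```

>>> {"fn": "servo_tool", "kwargs": {"motion": [0.24,-1,0,0,0,0,1,0.24,-1,0,0,0,0,1,0.24,-1,0,0,0,0,1,0.24,-1,0,0,0,0,1,0.24,-1,0,0,0,0,1]}}

```text
t: 20.4
eef_pos: [0.5042, 0.0137, 0.3594]
tool_rot: [-0.0, 0.998, 0.067, -0.001]
contact_force: [0.1, -0.2, -3.1]
gripper_width: 0.242
grasp_force: 117.8
```

>>> {"fn": "servo_tool", "kwargs": {"motion": [0.24,-1,0,0,0,0,1,0.24,-1,0,0,0,0,1,0.24,-1,0,0,0,0,1,0.24,-1,0,0,0,0,1,0.24,-1,0,0,0,0,1]}}

```text
t: 21.02
eef_pos: [0.5146, 0.1159, 0.3593]
tool_rot: [0.0, 0.998, 0.067, -0.001]
contact_force: [0.3, -0.4, -4.0]
gripper_width: 0.237
grasp_force: 117.8
```

>>> {"fn": "servo_tool", "kwargs": {"motion": [0.24,-1,0.3,0,0,0,1,0.24,-1,0.6,0,0,0,1,0.2,-0.8,1,0,0,0,1,0,0,1,0,0,0,1,0,0,1,0,0,0,1]}}

```text
t: 21.65
eef_pos: [0.5205, 0.1728, 0.2807]
tool_rot: [0.0, 0.998, 0.067, -0.001]
contact_force: [1.3, -0.1, -4.2]
gripper_width: 0.238
grasp_force: 117.9
```

>>> {"fn": "servo_tool", "kwargs": {"motion": [0,0,1,0,0,0,1,0,0,1,0,0,0,1,0,0,1,0,0,0,1,0,0,1,0,0,0,1,0,0,1,0,0,0,1]}}

```text
t: 22.28
eef_pos: [0.5207, 0.1724, 0.1808]
tool_rot: [0.0, 0.998, 0.067, -0.001]
contact_force: [-0.3, -0.5, -5.2]
gripper_width: 0.236
grasp_force: 117.9
```

```bash
python3 - <<'E'
from h import *
o=bot.get_obs();print(o["t"],o["eef_pos"],o["tool_rot"],o["contact_force"],rel([.519,.1803,.0967]))
E
```

```text
22.275 [0.5207 0.1724 0.1808] [ 0.      0.9978  0.0668 -0.0005] [-0.2719 -0.4888 -5.2125] [-0.027  -0.4003  4.207 ]
```

>>> {"fn": "servo_tool", "kwargs": {"motion": [0,-0.2,1,0,0,0,1,0,-0.2,1,0,0,0,1,0,0,1,0,0,0,1,0,0,0.7,0,0,0,1,0,0,0.3,0,0,0,1]}}

```text
t: 22.9
eef_pos: [0.5199, 0.1801, 0.101]
tool_rot: [0.0, 0.998, 0.067, -0.001]
contact_force: [-0.3, 0.3, -4.4]
gripper_width: 0.237
grasp_force: 117.9
```

>>> {"fn": "servo_tool", "kwargs": {"motion": [0,0,0.1,0,0,0,1,0,0,0.07,0,0,0,1,0,0,0,0,0,0,1]}}

```text
t: 23.28
eef_pos: [0.5204, 0.1804, 0.0991]
tool_rot: [-0.0, 0.998, 0.067, 0.0]
contact_force: [-0.3, 0.3, -3.3]
gripper_width: 0.237
grasp_force: 117.9
```

>>> {"fn": "servo_tool", "kwargs": {"motion": [0,0,0.05,0,0,0,1,0,0,0.05,0,0,0,1,0,0,0,0,0,0,1]}}

```text
t: 23.65
eef_pos: [0.5202, 0.1804, 0.0969]
tool_rot: [0.0, 0.998, 0.067, 0.0]
contact_force: [-1.5, -0.9, -0.9]
gripper_width: 0.24
grasp_force: 118.8
```

>>> {"fn": "servo_tool", "kwargs": {"motion": [0,0,0,0,0,0,0.5,0,0,0,0,0,0,0,0,0,0,0,0,0,0,0,0,0,0,0,0,0,0,0,-0.5,0,0,0,0]}}

```text
t: 24.28
eef_pos: [0.5197, 0.1802, 0.1065]
tool_rot: [0.0, 0.998, 0.067, -0.001]
contact_force: [0.1, -0.1, 0.3]
gripper_width: 0.999
grasp_force: 0.0
```

>>> {"fn": "servo_tool", "kwargs": {"motion": [0,0,-1,0,0,0,0,0,0,-1,0,0,0,0,0,0,-1,0,0,0,0,0,0,-1,0,0,0,0,0,0,-1,0,0,0,0]}}

```text
t: 24.9
eef_pos: [0.5202, 0.1804, 0.2086]
tool_rot: [-0.0, 0.998, 0.067, 0.001]
contact_force: [-0.8, -0.9, -0.3]
gripper_width: 0.999
grasp_force: 0.0
```

>>> {"fn": "servo_tool", "kwargs": {"motion": [-0.5,-1,-0.5,0,0,0.45,0,-0.5,-1,0,0,0,0.45,0,-0.6,-0.9,0,0,0,0.45,0,-0.6,-0.9,0,0,0,0.45,0,-0.6,-0.9,0,0,0,0.48,0]}}

```text
t: 25.52
eef_pos: [0.4637, 0.275, 0.218]
tool_rot: [-0.0, 0.994, -0.105, 0.0]
contact_force: [-0.2, 0.3, -0.3]
gripper_width: 0.998
grasp_force: 0.0
```

>>> {"fn": "servo_tool", "kwargs": {"motion": [-0.2,-1,0,0,0,0,0,-0.1,-1,0,0,0,0,0,0,-1,0,0,0,0,0,0,0,0,0,0,0,0]}}

```text
t: 26.02
eef_pos: [0.4709, 0.3362, 0.2167]
tool_rot: [-0.001, 0.995, -0.103, -0.0]
contact_force: [0.6, 0.4, -0.0]
gripper_width: 0.997
grasp_force: 0.0
```

```bash
python3 - <<'E'
from h import *
w=snap("wrist","w7.png")
o=bot.get_obs();print(o["t"],o["eef_pos"],o["tool_rot"],yaw(),[d for d in bot.boxes_of("wrist","lens")[:1]])
print(rel([.4761,.3782,.2]))
E
```

```text
26.075 [0.4708 0.3348 0.2164] [ 0.0001  0.9946 -0.1035 -0.0002] -0.20732149100167932 [{'uv': [264.0, 123.8], 'p': 0.75}]
[-0.1982 -2.2202  0.8113]
```

View pics/w7.png

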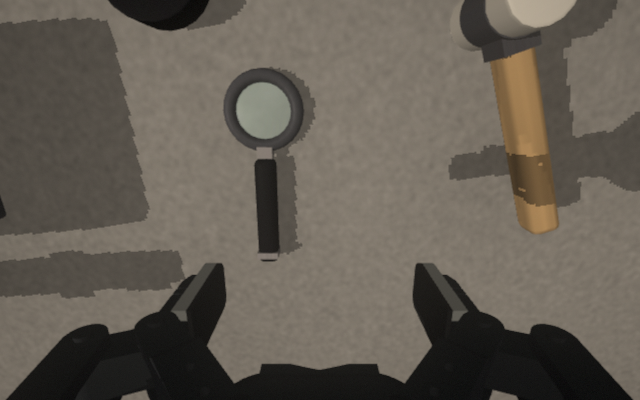

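```bash
python3 - <<'E'
from h import *
l=ray("wrist",(263.5,108.5),.012);f=ray("wrist",(265.5,159),.018);e=ray("wrist",(269,259),.016)
v=(l-e)[:2];v/=np.hypot(*v);g=l[:2]-.075*v
print(l,f,e,g,np.arctan2(v[1],v[0]),np.hypot(*(l-e)[:2]),np.hypot(*(l-f)[:2]),yaw());print(rel([*g,.077]))
E
```

```text
[0.5493 0.3621 0.012 ] [0.5099 0.3698 0.018 ] [0.4192 0.3907 0.016 ] [0.4761 0.3782] -0.2164470101654685 0.13323362899237362 0.0402068933956284 -0.20829040772046295
[-0.1956 -2.2252  6.9613]
```

>>> {"fn": "servo_tool", "kwargs": {"motion": [-0.1,-0.8,0.5,0,0,0.05,0,-0.1,-0.8,0.5,0,0,0,0,0,-0.6,1,0,0,0,0,0,0,1,0,0,0,0,0,0,1,0,0,0,0]}}

```text
t: 26.75
eef_pos: [0.4757, 0.3779, 0.1349]
tool_rot: [0.001, 0.994, -0.108, -0.0]
contact_force: [-0.4, 0.4, 0.5]
gripper_width: 1.001
grasp_force: 0.0
```

>>> {"fn": "servo_tool", "kwargs": {"motion": [0,0,1,0,0,0,0,0,0,1,0,0,0,0,0,0,0.6,0,0,0,0,0,0,0.3,0,0,0,0,0,0,0,0,0,0,0]}}

```text
t: 27.38
eef_pos: [0.476, 0.3782, 0.0785]
tool_rot: [0.0, 0.994, -0.108, -0.0]
contact_force: [0.3, 0.4, -0.2]
gripper_width: 0.998
grasp_force: 0.0
```

```bash
python3 - <<'E'
from h import *
o=bot.get_obs();print(o["t"],o["eef_pos"],o["contact_force"],rel([.4761,.3782,.077]),yaw())
E
```

```text
27.375 [0.476  0.3782 0.0785] [ 0.2618  0.4451 -0.154 ] [0.0042 0.0015 0.0774] -0.21566838088564946
```

>>> {"fn": "servo_tool", "kwargs": {"motion": [0,0,0.05,0,0,0,0.5,0,0,0,0,0,0,1,0,0,0,0,0,0,1,0,0,0,0,0,0,1,0,0,0,0,0,0,1], "grip_force": 60}}

```text
t: 28.0
eef_pos: [0.4764, 0.3788, 0.0784]
tool_rot: [-0.001, 0.994, -0.108, 0.0]
contact_force: [-1.1, 0.1, 6.2]
gripper_width: 0.19
grasp_force: 60.4
```

>>> {"fn": "servo_tool", "kwargs": {"motion": [0,0,0,0,0,0,1,0,0,0,0,0,0,1,0,0,-0.2,0,0,0,1,0,0,-0.4,0,0,0,1,0,0,-0.7,0,0,0,1]}}

```text
t: 28.62
eef_pos: [0.4757, 0.3777, 0.1038]
tool_rot: [0.001, 0.994, -0.108, -0.0]
contact_force: [0.2, -0.2, -0.5]
gripper_width: 0.186
grasp_force: 59.7
```

>>> {"fn": "servo_tool", "kwargs": {"motion": [0,0,-1,0,0,0,1,0,0,-1,0,0,0,1,0,0,-1,0,0,0,1,0,0,-1,0,0,0,1,0,0,-1,0,0,0,1]}}

```text
t: 29.25
eef_pos: [0.476, 0.3782, 0.2052]
tool_rot: [-0.0, 0.994, -0.108, 0.0]
contact_force: [1.5, -0.4, -0.6]
gripper_width: 0.188
grasp_force: 59.7
```

>>> {"fn": "servo_tool", "kwargs": {"motion": [0,0,-1,0,0,0,1,0,0,-1,0,0,0,1,0,0,-1,0,0,0,1,0,0,-1,0,0,0,1,0,0,-1,0,0,0,1]}}

```text
t: 29.88
eef_pos: [0.476, 0.3781, 0.305]
tool_rot: [0.0, 0.994, -0.108, -0.0]
contact_force: [-0.0, -0.2, -2.1]
gripper_width: 0.194
grasp_force: 59.7
```

```bash
python3 - <<'E'
from h import *
w=snap("wrist","w8.png");s=snap("scene")
cv2.imwrite("pics/c8.png",np.hstack([cv2.resize(w[40:400,180:460],(373,480)),cv2.resize(s[50:200,330:480],(427,480)[:1]+(480,))])[...,::-1])
o=bot.get_obs();print(o["t"],o["eef_pos"],o["contact_force"],rel([.470,-.174,.38]),yaw(),o["gripper_width"])
T=R.from_quat(np.roll(o["tool_rot"],-1)).as_matrix()
P=o["eef_pos"]+T@np.array([.075,0,.0655]);print("pred lens top px",proj("wrist",P))
E
```

```text
29.975 [0.4767 0.3791 0.3066] [-0.4805  0.7984 -1.2807] [ 5.6036 27.0745 -3.7527] -0.21579762082528642 0.19317166885476947
pred lens top px [316.0471 102.8378]
```

View pics/c8.png

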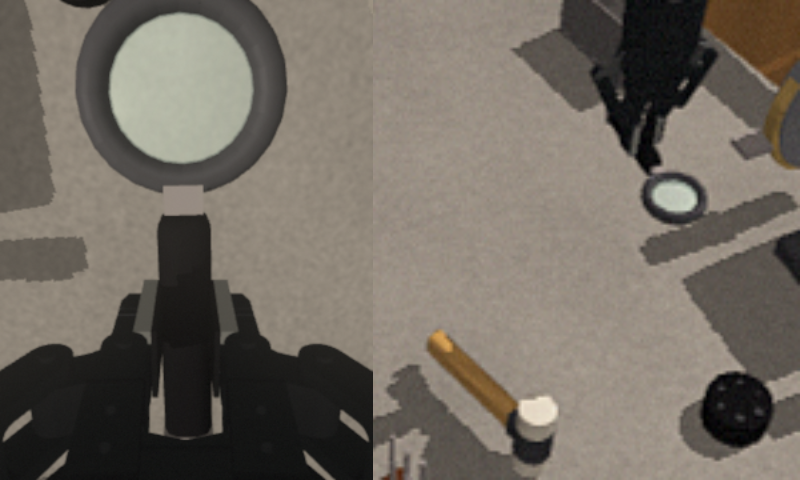

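>>> {"fn": "servo_tool", "kwargs": {"motion": [0,0,-1,0,0,0,1,0,0,-1,0,0,0,1,0,0,-1,0,0,0,1,0,0,-0.8,0,0,0,1,0.1,0.5,0,0,0,0,1]}}

```text
t: 30.6
eef_pos: [0.4757, 0.3687, 0.3805]
tool_rot: [-0.001, 0.994, -0.107, 0.0]
contact_force: [0.3, 0.3, -2.2]
gripper_width: 0.189
grasp_force: 59.7
```

>>> {"fn": "servo_tool", "kwargs": {"motion": [0.2,1,0,0,0,0,1,0.2,1,0,0,0,0,1,0.2,1,0,0,0,0,1,0.2,1,0,0,0,0,1,0.2,1,0,0,0,0,1]}}

```text
t: 31.22
eef_pos: [0.4739, 0.2644, 0.3797]
tool_rot: [0.0, 0.994, -0.108, 0.0]
contact_force: [0.4, 1.1, -0.6]
gripper_width: 0.194
grasp_force: 59.7
```

>>> {"fn": "servo_tool", "kwargs": {"motion": [0.2,1,0,0,0,0,1,0.2,1,0,0,0,0,1,0.2,1,0,0,0,0,1,0.2,1,0,0,0,0,1,0.2,1,0,0,0,0,1]}}

```text
t: 31.85
eef_pos: [0.4718, 0.1625, 0.3797]
tool_rot: [0.0, 0.994, -0.108, 0.0]
contact_force: [0.4, -0.7, -0.3]
gripper_width: 0.188
grasp_force: 59.7
```

>>> {"fn": "servo_tool", "kwargs": {"motion": [0.2,1,0,0,0,0,1,0.2,1,0,0,0,0,1,0.2,1,0,0,0,0,1,0.2,1,0,0,0,0,1,0.2,1,0,0,0,0,1]}}

```text
t: 32.48
eef_pos: [0.4697, 0.0607, 0.3797]
tool_rot: [-0.0, 0.994, -0.108, 0.0]
contact_force: [0.7, -0.0, -0.3]
gripper_width: 0.19
grasp_force: 59.7
```

>>> {"fn": "servo_tool", "kwargs": {"motion": [0.2,1,0,0,0,0,1,0.2,1,0,0,0,0,1,0.2,1,0,0,0,0,1,0.2,1,0,0,0,0,1,0.2,0.8,0,0,0,0,1]}}

```text
t: 33.1
eef_pos: [0.4687, -0.0374, 0.3797]
tool_rot: [0.0, 0.994, -0.108, 0.0]
contact_force: [-0.0, 0.4, -0.8]
gripper_width: 0.19
grasp_force: 59.7
```

>>> {"fn": "servo_tool", "kwargs": {"motion": [0.2,0.6,0,0,0,0,1,0,0,0,0,0,0,1]}}

```text
t: 33.35
eef_pos: [0.4706, -0.0494, 0.3796]
tool_rot: [0.0, 0.994, -0.108, -0.0]
contact_force: [0.5, -0.1, -1.2]
gripper_width: 0.19
grasp_force: 59.7
```

```bash
python3 - <<'E'
from h import *
w=snap("wrist","w9.png")
o=bot.get_obs();print(o["t"],o["eef_pos"],rel([.470,-.174,.2965]),yaw(),proj("wrist",[.5435,-.1905,.2]),bot.boxes_of("wrist","ear_top")[:1])
E
```

```text
33.4 [ 0.4706 -0.0485  0.3797] [1.3167 6.1377 4.1554] -0.21611180413164377 [490.2568  64.1608] [{'uv': [481.7, 66.5], 'p': 0.58}]
```

```bash
python3 - <<'E'
from h import *
g=cv2.imread("pics/w9.png",0);u,v=485,65
p=g[v-20:v+21,u-25:u+26]
n,l,s,c=cv2.connectedComponentsWithStats((p<75).astype(np.uint8))
for i in range(1,n):
  if 15<s[i,4]<400: q=c[i]+[u-25,v-20];print(s[i],q,ray("wrist",q,.2))
print(p[::3,::3])
E
```

```text
[ 20  12  17  18 238] [488.2689  65.1639] [ 0.5433 -0.1885  0.2   ]
[  0  14   9  27 117] [462.5556  75.2991] [ 0.5404 -0.17    0.2   ]
[41 36 10  5 29] [506.7586  83.7586] [ 0.5279 -0.2008  0.2   ]
[[144 141 140 140 139  98  96 107 120 121 119 118 118 119 118 120 121]
 [139 141 140  98 101  87 116 120 118 117 117 119 121 121 120 119 117]
 [138 102 114 103  85 121 117 118 119 119 121 121 121 119 117 119 118]
 [118 128 106  83 116 121 119 118 121 118 118 117 121 118 118 119 119]
 [130 123  81  90 120 121 119 117 115  57  56  67 120 119 118 119 122]
 [ 62  77  78 109 121 121 121 110  52  37  55  55  70 120 120 118 122]
 [ 55  79  80 122 120 121 122  56  53  37  35  56  54 120 118 118 122]
 [ 63  76  77 123 120 121 121  55  53  33  34  55  58 121 120 119 120]
 [ 66  76  75 123 121 122 122  55  52  52  54  56  94 121 121 121 120]
 [ 65  75  74 122 122 122 121 100  52  54  54  81 121 121 120 119 120]
 [ 59  73  73 117 124 120 121 122 120  98 124 120 117 118 122 120 122]
 [ 55  76  74  97 123 120 121 121 121 119 122 120 118 119 122 122 117]
 [ 55  63  75  76 120 121 123 122 122 119 121 120 118 117 117 102  86]
 [ 55  53  68  79  79 116 122 121 121 120 119 123 115 101  82  50  53]]
```

>>> {"fn": "servo_tool", "kwargs": {"motion": [0.2,0.9,0,0,0,0,1,0.22,1,0,0,0,0,1,0.22,1,0,0,0,0,1,0.22,1,0,0,0,0,1,0.22,1,0,0,0,0,1]}}

```text
t: 34.08
eef_pos: [0.4709, -0.1485, 0.3797]
tool_rot: [-0.0, 0.994, -0.107, 0.0]
contact_force: [-0.3, -0.8, -0.8]
gripper_width: 0.187
grasp_force: 59.7
```

>>> {"fn": "servo_tool", "kwargs": {"motion": [0.2,0.8,0,0,0,0,1,0.06,0.4,0.5,0,0,0,1,0,0,0.7,0,0,0,1,0,0,0.7,0,0,0,1,0,0,0.7,0,0,0,1]}}

```text
t: 34.7
eef_pos: [0.4705, -0.1727, 0.3263]
tool_rot: [-0.0, 0.994, -0.107, -0.0]
contact_force: [0.0, -1.3, -0.8]
gripper_width: 0.189
grasp_force: 59.7
```

>>> {"fn": "servo_tool", "kwargs": {"motion": [0,0,0.5,0,0,0,1,0,0,0.4,0,0,0,1,0,0,0,0,0,0,1,0,0,0,0,0,0,1]}}

```text
t: 35.2
eef_pos: [0.4709, -0.1735, 0.3101]
tool_rot: [0.0, 0.994, -0.108, 0.0]
contact_force: [0.7, -0.0, -1.5]
gripper_width: 0.189
grasp_force: 59.7
```

```bash
python3 - <<'E'
from h import *
w=snap("wrist","w10.png");s=snap("scene","s10.png");t=snap("top","t10.png")
o=bot.get_obs();print(o["t"],o["eef_pos"],o["tool_rot"],rel([.4707,-.1735,.2965]),yaw(),proj("scene",[.5435,-.1895,.225]),proj("top",[.5435,-.1895,.225]))
for c in("wrist","scene","top"):print(c,bot.boxes_of(c,"lens")[:1],[ (d["uv"],d["p"]) for d in bot.boxes_of(c,"mallet")[:1]])
# lens glass blob (pale, greenish) and its ellipse in the scene & wrist views
for c,im,z in(("scene",s,.225),("top",t,.225),("wrist",w,.231)):
  b=im.astype(int);m=((b[...,1]>b[...,0]+4)&(b[...,1]>110)).astype(np.uint8)
  n,l,st,ce=cv2.connectedComponentsWithStats(cv2.morphologyEx(m,2,np.ones((2,2),np.uint8)))
  for i in np.argsort(-st[1:,4])[:2]+1:
    cs=cv2.findContours((l==i).astype(np.uint8),0,1)[0];
    if len(cs[0])>5: print(c,st[i],ce[i],ray(c,ce[i],z),cv2.fitEllipse(cs[0]))
E
```

```text
35.35 [ 0.4709 -0.1735  0.3102] [ 0.0001  0.9942 -0.1077  0.0005] [-0.0092 -0.0006  0.6826] -0.2157882963937371 [262.474  194.3402] [379.0377 216.5538]
wrist [{'uv': [317.1, 120.8], 'p': 0.61}] [([22.5, 244.1], 0.7)]
scene [{'uv': [260.9, 188.9], 'p': 0.68}] [([377.6, 178.5], 0.75)]
top [{'uv': [378.3, 216.6], 'p': 0.95}] [([261.9, 221.2], 0.86)]
scene [254 185  19  14 186] [263.129  191.6667] [ 0.5368 -0.1844  0.225 ] ((262.88787841796875, 191.59034729003906), (12.80837345123291, 17.605417251586914), 77.54893493652344)
top [373 210  15  15 163] [380.184  217.0429] [ 0.5421 -0.1929  0.225 ] ((380.126220703125, 217.07833862304688), (13.561323165893555, 13.968563079833984), 99.85757446289062)
wrist [ 263  100   44   56 1348] [282.1973 125.0104] [ 0.538  -0.1725  0.231 ] ((282.5989074707031, 124.88597106933594), (33.30171585083008, 54.781864166259766), 154.9105224609375)
wrist [ 296  124   72   40 1120] [333.7714 147.6098] [ 0.5232 -0.1931  0.231 ] ((334.3946838378906, 147.56033325195312), (19.5386962890625, 80.8690185546875), 64.98822021484375)
```

>>> {"fn": "servo_tool", "kwargs": {"motion": [0,0,0.3,0,0,0,1,0,0,0.25,0,0,0,1,0,0,0.15,0,0,0,1,0,0,0,0,0,0,1]}}

```text
t: 36.15
eef_pos: [0.4705, -0.1734, 0.2953]
tool_rot: [-0.0, 0.994, -0.108, -0.0]
contact_force: [0.1, 0.2, -0.6]
gripper_width: 0.192
grasp_force: 59.7
```

```bash
python3 - <<'E'
from h import *
from scipy.optimize import least_squares
o=bot.get_obs();print(o["t"],o["eef_pos"],o["contact_force"],rel([.4707,-.1735,.2965]))
K,r,t=cal("wrist");T=R.from_quat(np.roll(o["tool_rot"],-1))
im=cv2.imread("pics/w8.png")[...,::-1].astype(int)
m=((im[...,1]>im[...,0]+4)&(im[...,1]>150)).astype(np.uint8)
n,l,st,ce=cv2.connectedComponentsWithStats(m);i=1+np.argmax(st[1:,4]);print(st[i],ce[i])
c=max(cv2.findContours((l==i).astype(np.uint8),0,1)[0],key=len)[:,0].astype(float)
def tool(uv):  # rays in tool frame
    d=np.c_[uv,np.ones(len(uv))]@np.linalg.inv(K).T; d=T.inv().apply(r.inv().apply(d)); return d
og=T.inv().apply(-r.inv().apply(t)-o["eef_pos"]);D=tool(c)
def f(p):  # centre x,y ; plane tilt about y, x ; radius ; depth z fixed
    x,y,ay,ax,rad=p;N=R.from_euler("yx",[ay,ax]).apply([0,0,1]);C=np.array([x,y,.0655+.006])
    P=og+D*((C-og)@N/(D@N))[:,None];return np.linalg.norm(P-C,axis=1)-rad
s=least_squares(f,[.075,0,0,0,.024]);print(s.x,np.std(s.fun))
E
```

```text
36.15 [ 0.4705 -0.1734  0.2953] [ 0.1139  0.2445 -0.6467] [ 0.0125  0.0039 -0.0608]
[272  61  13  14  24] [278.7917  67.5   ]
[-0.1548  0.1918  0.3287  0.3033  0.3301] 1.220549666909339e-16
```

```bash
python3 - <<'E'
from h import *
from scipy.optimize import least_squares
o=bot.get_obs()
K,r,t=cal("wrist");T=R.from_quat(np.roll(o["tool_rot"],-1))
g=cv2.GaussianBlur(cv2.imread("pics/w8.png",0),(3,3),0);print(g[105,230:410:10])
og=T.inv().apply(-r.inv().apply(t)-o["eef_pos"])
m=(g>125).astype(np.uint8);n,l,st,ce=cv2.connectedComponentsWithStats(m);i=l[105,316];print(st[i],ce[i])
c=max(cv2.findContours((l==i).astype(np.uint8),0,1)[0],key=len)[:,0].astype(float)
D=T.inv().apply(r.inv().apply(np.c_[c,np.ones(len(c))]@np.linalg.inv(K).T))
def f(p):
    x,y,ay,ax,rad=p;N=R.from_euler("yx",[ay,ax]).apply([0,0,1]);C=np.array([x,y,.0724])
    P=og+D*((C-og)@N/(D@N))[:,None];return np.linalg.norm(P-C,axis=1)-rad
s=least_squares(f,[.075,0,0,0,.024]);print(s.x,np.std(s.fun))
s=least_squares(lambda p:f([p[0],p[1],0,0,p[2]]),[.075,0,.024]);print("level fit",s.x,np.std(s.fun))
E
```

```text
[136  82  70  57 186 185 180 179 182 180 178 176 173 171 103  87  64 136]
[ 262   50  108  112 9436] [315.569  105.7082]
[ 0.073  -0.0003 -0.0723 -0.0202  0.0224] 0.00012694634393466958
level fit [ 0.0728 -0.0002  0.0224] 0.00012841748052427914
```

>>> {"fn": "servo_tool", "kwargs": {"motion": [0,0,-0.1,0,0,0,1,0,0,0,0,0,0,1]}}

```text
t: 36.4
eef_pos: [0.4708, -0.1735, 0.2981]
tool_rot: [0.0, 0.994, -0.108, 0.0]
contact_force: [-0.3, -0.6, -0.5]
gripper_width: 0.19
grasp_force: 59.7
```

```bash
python3 - <<'E'
from h import *
from scipy.optimize import least_squares
o=bot.get_obs();K,r,t=cal("wrist");T=R.from_quat(np.roll(o["tool_rot"],-1))
og=T.inv().apply(-r.inv().apply(t)-o["eef_pos"])
def fit(fn,uv,zt,roi,k):
    g=cv2.imread("pics/"+fn,0).astype(np.float32)
    # sub-pixel radial edge: glass(bright)->rim(dark) crossing at mid level, and rim->bench
    out=[]
    for a in np.linspace(0,2*np.pi,72,endpoint=False):
        rr=np.arange(0,roi,.25);x=uv[0]+rr*np.cos(a);y=uv[1]+rr*np.sin(a)
        pr=cv2.remap(g,x[None].astype(np.float32),y[None].astype(np.float32),1)[0]
        d=np.where(pr<125)[0]
        if len(d): out.append((x[d[0]],y[d[0]]))
    c=np.array(out);D=T.inv().apply(r.inv().apply(np.c_[c,np.ones(len(c))]@np.linalg.inv(K).T))
    P=og+D*((zt-og[2])/D[:,2])[:,None]
    s=least_squares(lambda p:np.hypot(P[:,0]-p[0],P[:,1]-p[1])-p[2],[.07,0,.023],loss="soft_l1",f_scale=2e-4)
    print(fn,s.x,np.std(s.fun))
fit("w7.png",(263.5,109),.2164-.006,45,0)
fit("w8.png",(315.6,105.7),.0724,90,0)
E
```

```text
w7.png [ 0.0693 -0.0455  0.0222] 0.00011358804013661082
w8.png [ 0.0728 -0.0003  0.0227] 7.463435523783548e-05
```

>>> {"fn": "servo_tool", "kwargs": {"motion": [0.05,0,0.03,0,0,0,1,0,0,0,0,0,0,1,0,0,0,0,0,0,1,0,0,0,0,0,0,1]}}

```text
t: 36.9
eef_pos: [0.4716, -0.1737, 0.2971]
tool_rot: [0.0, 0.994, -0.108, 0.0]
contact_force: [0.2, 0.3, 0.6]
gripper_width: 0.192
grasp_force: 59.7
```

```bash
python3 - <<'E'
from h import *
o=bot.get_obs();print(o["t"],o["eef_pos"],o["tool_rot"],o["contact_force"])
print(bot.hand_in())
E
```

```text
36.9 [ 0.4716 -0.1737  0.2971] [ 0.      0.9942 -0.1076  0.    ] [0.1829 0.253  0.616 ]
the job is handed in; nothing more can be done
None
```

I handed the job in at 36.9 s: the pin looks flush in the pictures, the mallet is standing back on the bench, and the magnifier is held about 25 mm above the pin, centred to about 2–3 mm by my measurements and level as far as I could measure; I viewed 12 pictures, over the limit of 10.

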